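Load empty tins on the roller track

TASK

Load the two empty straight-sided tins that stand on the front part of the bench (not the one at the back by the vices) onto the sloped roller track, for refilling: set each one down upright on the rollers at the raised end, without dropping it, let go and let it roll down by itself, so that in the end one stands against the stop and the other close behind it. Do not push or carry them down the track, and leave the wider tin with the nuts in it where it stands.

Things in the scene. Friction and masses are not known exactly. Their poses are not given: they have to be found in the camera images.
- tin_a_center (a point): an empty open-topped round tin, straight-sided, painted dark blue, 62 mm in diameter and 50 mm high, about 0.15 kg, standing upright on the bench at the start; one of two alike (either may go first). This point is its centre, 25 mm above its underside; z points up its axis. The stiff wall may be gripped across the full diameter.
- tin_b_center (a point): an empty open-topped round tin, straight-sided, painted dark blue, 62 mm in diameter and 50 mm high, about 0.15 kg, standing upright on the bench at the start; one of two alike (either may go first). This point is its centre, 25 mm above its underside; z points up its axis. The stiff wall may be gripped across the full diameter.
- lane: sloped roller track, fixed: free rollers between grey rails, 8 degrees. Origin: roller-top plane at the face of the end stop, mid-width, 34 mm above bench; x downhill (raised open end at x=-300 mm, 76 mm above bench), z square to rollers. Rails 87 mm apart inside, 12 mm above rollers. Set a tin down at x about -240 mm; it rolls off at once, 1-3 s to the stop. Standing, its centre is at z=25 mm.
- nut_tin: bystander: a bare grey metal tin with nuts in it, wider and lower than the two others: 74 mm in diameter, 45 mm high; origin at the centre of its underside, z up. To be left alone. Mind also the fixed knife switch on the bench (about x 0.51, y -0.18 m, 130 x 210 mm), whose raised handle reaches 160 mm above the bench: carry things over it with room to spare.
Things that resemble listed ones, but are neither listed nor needed, are in the scene too. What is shaped like the part that bears tin_a_center but red is not meant.

How it is judged:
By the outcome, as a careful person would: the job done as asked, in the order asked, and still so for the second after the job is handed in, with the robot touching nothing.
It also fails if it takes over 66 s, if anything falls off the work surface, if the arm or the gripper's body presses on something with over 40 N, if the wrist force passes 120 N, or if a joint passes its speed limit or range.

ROBOT

A 6-joint arm with a two-finger parallel gripper is mounted at the origin on a cart in front of the work surface, level with it; the furniture and walls round the work are solid. World frame = base frame: x ahead of the robot, y to its left, z up, the work surface at z = 0. Lengths are in m, angles in rad, forces in N, time in s.
With the tool pointing down it reaches from about 0.25 to 0.775 m from the base axis. Payload 4 kg.
Tool frame: the origin (TCP) lies midway between the tips of the shut fingers; the grasp point (between the pads) lies 19 mm behind it; z points along the fingers, y is the line along which they close (so a half turn about z gives the same grasp; the last joint's range is limited). The gripper opens to 85 mm and grips with 20 to 120 N. Pads are 22 mm wide; open, the fingers measure 114 mm over their backs; the gripper's body (76 mm by 85 mm) begins 54 mm behind the grasp point. The pads swing forward as they close: fully open they stand 13 mm farther back than shut.
Start: joints at [-1.318, 0.087, 1.371, -0, 1.684, -0.103], TCP at [0.192, -0.516, 0.231] pointing down, gripper open.
Joint ranges: [-3.1, 3.1], [-0.76, 2.03], [0.27, 2.55], [-1.08, 4.22], [0.17, 2.65], [-2.57, 2.57]. Speed limits (rad/s): [2.79, 2.79, 3.14, 3.14, 3.14, 3.14].

INTERFACE

Orientations are given as a 3x3 rotation matrix whose columns are the frame's x, y, z axes.
In Python, from bench import r, vision gives the robot as it stands.
- The arm moves only by the tool move_arm, never from a script. Its argument "plan" is a list of rows, each an object of numbers: "fingers": the opening in per cent of the stroke, from 0 (shut) to 100 (fully open); "dx", "dy", "dz": the shift along the tool's x, y, z in mm; "wx", "wy", "wz": the turn, a rotation vector about the tool's x, y, z in degrees. In form: [{"fingers": .., "dx": .., "dy": .., "dz": .., "wx": .., "wy": .., "wz": ..}, ...]. A call has 1 to 10 rows; each row is the pose to reach, as a shift and turn from the pose commanded when the call began, along the tool's axes at that moment; what a row does not reach only later rows make up. A row lasts 1/12 s, in which the tool goes at most 41.7 mm and 7.16 degrees, less where a joint would pass 70% of its speed; a pose out of reach is approached as far as the arm can. A call with a gripper value outside its range is refused whole. The fingers move at their own pace and stop on an object; "force" is the grip in N (left out, the last holds). Time passes only in rows, so rows that repeat a pose let the fingers close. It gives the time, the measured TCP pose, the force, the opening and the grip force at its end, in the units of the state.
- r.state(): the state, without advancing time (a new reading comes with each control period).
- vision.grab_frame(name): name is "scene" or "side" or "wrist"; returns a dict with "frame" (400x640x3 uint8, red, green, blue), "intrinsics" (3x3 intrinsics, pixels), "R" (3x3) and "t" (3): a world point X has camera coordinates R X + t; the wrist camera has in their place "T_tool_cam" (4x4, takes a point from camera to tool coordinates, whose origin is the TCP and whose axes are the flange's). Camera axes: x right, y down, z forward; pixel columns grow to the right and rows downward; lengths in m; the calibration is good to about 2 mm. A picture is of the moment at which its call begins: read the wrist's pose just before it. There is no depth.
- r.job_done(): hands the job in; it is judged then, once.
The state is a dict: "t": time; "qpos": joint angles; "joint_velocities": joint speeds; "joint_efforts": joint torques, N m; "ee_pos": TCP position; "tcp_rot": TCP orientation; "force": force on the tool from outside, world axes, zero at the start; "moment": the same for the moment, N m; "width": opening from 0.0 (shut) to 1.0 (fully open); "grip_force": force on a finger pad.
Only numpy, scipy, OpenCV 4.12 (cv2) and the standard library are available. Lean on these libraries where they do the work, as an engineer would, in place of code of your own. Each camera call takes 0.05 s, during which the arm holds its last target. There are 200 camera calls.

## Working session

There is one attempt and no reset: what is moved stays moved. The work goes in short steps, Python scripts to look and compute and a tool call to move; the robot and the scene stay as the last step left them, time stands still between calls to the robot, and variables do not carry over. Pictures are saved under pics/ and viewed, at most 10 in all, crops included, and the job is handed in when it is done.

Besides the shell and the picture viewer there is one more tool, called after "Emit:" by a JSON object that holds its "op" and its "data", one argument or row to a line. move_arm: Moves the arm, as the interface text tells. Its arguments: {"type":"object","properties":{"plan":{"type":"array"},"force":{"type":"number"}},"required":["plan"]}

```bash
mkdir -p pics; cat > h.py <<'E'
from bench import r, vision
import numpy as np, cv2
def grab(n):
    s=r.state(); f=vision.grab_frame(n)
    if n=="wrist":
        T=np.array(f["T_tool_cam"]); Rt=np.array(s["tcp_rot"]).reshape(3,3)
        Rwc=Rt@T[:3,:3]; c=Rt@T[:3,3]+np.array(s["ee_pos"])
        f["R"]=Rwc.T; f["t"]=-Rwc.T@c
    return f
def save(f,n): cv2.imwrite("pics/"+n,cv2.cvtColor(f["frame"],cv2.COLOR_RGB2BGR))
def ray(f,uv):
    d=np.linalg.inv(np.array(f["intrinsics"]))@np.array([uv[0],uv[1],1.]); R=np.array(f["R"]); 
    return -R.T@np.array(f["t"]).ravel(), R.T@d
def onz(f,uv,z):
    c,d=ray(f,uv); return c+d*(z-c[2])/d[2]
def proj(f,X):
    p=np.array(f["intrinsics"])@(np.array(f["R"])@np.array(X)+np.array(f["t"]).ravel()); return p[:2]/p[2]
E
python3 - <<'E'
from h import *
for n in("scene","side"):
    f=grab(n); save(f,n+"0.png"); np.save(n+"0.npy",f,allow_pickle=True); print(n,ray(f,(320,200)))
s=r.state(); print(s["t"],s["force"],s["width"],s["tcp_rot"])
E
```

```text
scene (array([-0.06244072,  0.753262  ,  0.77393636]), array([ 0.47622025, -0.5874004 , -0.65478998]))
side (array([-0.06979254, -1.25196718,  0.77192436]), array([ 0.370432  ,  0.82013492, -0.43617058]))
0.1 [0.64766282 0.11253904 0.00336182] 0.9997809366491318 [[ 9.37375330e-01  3.48320568e-01 -5.22038384e-04]
 [ 3.48320910e-01 -9.37373341e-01  1.93973333e-03]
 [ 1.86304152e-04 -2.00009505e-03 -9.99997982e-01]]
```

View pics/scene0.png

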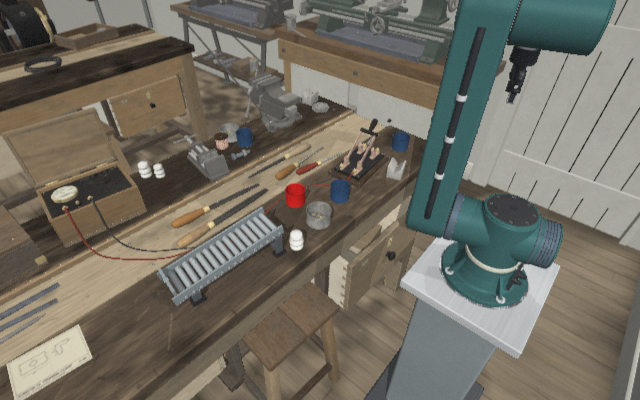

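View pics/side0.png

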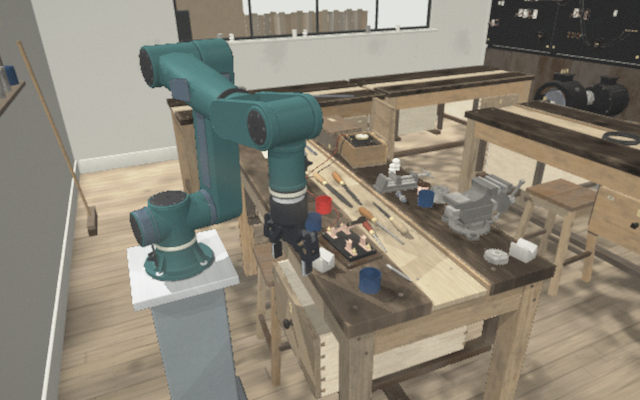

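The scene view shows three dark blue tins, at about (400,140), (340,191) and (245,138). The last one is at the back by the vices, so it isn't meant. The red one at (295,195) is also not meant, and the grey nut tin is at (318,214). The two front blue tins fit the description. The track runs from (170,285) to (275,230). I'll measure and enlarge next.

```bash
python3 - <<'E'
from h import *
for n in("scene","side"):
    f=np.load(n+"0.npy",allow_pickle=True).item(); hsv=cv2.cvtColor(f["frame"],cv2.COLOR_RGB2HSV)
    m=cv2.inRange(hsv,(104,120,30),(122,255,200))
    k,l,st,c=cv2.connectedComponentsWithStats(m)
    for i in range(1,k):
        if st[i,4]>60:
            x,y,w,h,a=st[i]; uv=(x+w/2-.5,y+h/2-.5)
            print(n,st[i],np.round(onz(f,uv,.025),3))
    if n=="scene":
        a=f["frame"][195:310,150:300]; b=f["frame"][110:235,270:420]
        im=np.vstack([cv2.resize(a,(0,0),fx=2.6,fy=2.6,interpolation=2)[:299,:390],cv2.resize(b,(0,0),fx=2.6,fy=2.6,interpolation=2)[:299,:390]]) if 0 else np.hstack([cv2.resize(q,(400,330),interpolation=2) for q in(a,b)])
        cv2.imwrite("pics/crop.png",im[:,:,::-1])
E
```

```text
scene [237 129  16  18 227] [ 0.934 -0.008  0.025]
scene [392 133  17  18 246] [ 0.472 -0.376  0.025]
scene [331 180  18  23 351] [0.464 0.007 0.025]
```

View pics/crop.png

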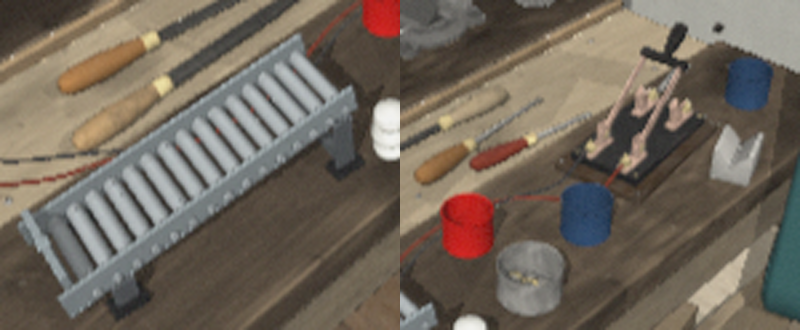

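```bash
python3 - <<'E'
from h import *
f=np.load("scene0.npy",allow_pickle=True).item()
P=lambda u,v,z: np.round(onz(f,(u,v),z),3)
print("vblock",P(395.6,170,.02),"nut",P(318,214.5,.0225),"red",P(295,195,.025),"whitecap",P(296,240,.02))
c={"hf":P(262.5,208.2,.088),"hn":P(283,227,.088),"lf":P(158,270,.046),"ln":P(174.4,299.5,.046)}
print(c)
h=(c["hf"]+c["hn"])/2; l=(c["lf"]+c["ln"])/2; d=(l-h)[:2]
print(h,l,np.linalg.norm(d),np.degrees(np.arctan2(d[1],d[0])),np.linalg.norm(c["hf"]-c["hn"]),np.linalg.norm(c["lf"]-c["ln"]))
s=r.state();R=np.array(s["tcp_rot"]); 
print("to tin",R.T@(np.array([.472,-.376,.25])-s["ee_pos"])*1000)
E
```

```text
vblock [ 0.392 -0.214  0.02 ] nut [0.446 0.133 0.022] red [0.556 0.115 0.025] whitecap [0.428 0.249 0.02 ]
{'hf': array([0.533, 0.268, 0.088]), 'hn': array([0.44 , 0.283, 0.088]), 'lf': array([0.598, 0.563, 0.046]), 'ln': array([0.494, 0.584, 0.046])}
[0.4865 0.2755 0.088 ] [0.546  0.5735 0.046 ] 0.3038819672175365 78.70855599888216 0.09420191080864551 0.10609901036296238
to tin [311.44348775 -32.7304591  -19.6444724 ]
```

Emit:
{"op": "move_arm", "data": {
  "plan": [
    {"dx": 20,"dy": -2,"dz": 2,"wz": -4,"fingers": 100},
    {"dx": 55,"dy": -6,"dz": 5,"wz": -10,"fingers": 100},
    {"dx": 95,"dy": -10,"dz": 10,"wz": -17,"fingers": 100},
    {"dx": 135,"dy": -14,"dz": 14,"wz": -24,"fingers": 100},
    {"dx": 175,"dy": -18,"dz": 18,"wz": -31,"fingers": 100},
    {"dx": 215,"dy": -22,"dz": 22,"wz": -38,"fingers": 100},
    {"dx": 255,"dy": -27,"dz": 26,"wz": -45,"fingers": 100},
    {"dx": 290,"dy": -30,"dz": 29,"wz": -52,"fingers": 100},
    {"dx": 311,"dy": -33,"dz": 31,"wz": -58,"fingers": 100},
    {"dx": 311,"dy": -33,"dz": 31,"wz": -58,"fingers": 100}
  ],
  "force": 40
}}

```text
schema error: expected keys fingers, dx, dy, dz, wx, wy, wz
```

```bash
cat >> h.py <<'E'
def blue(f,z=.05):
    hsv=cv2.cvtColor(f["frame"],cv2.COLOR_RGB2HSV)
    m=cv2.inRange(hsv,(104,120,30),(122,255,200))
    k,l,st,c=cv2.connectedComponentsWithStats(m)
    for i in range(1,k):
        if st[i,4]>200:
            x,y,w,h,a=st[i]; print(st[i],np.round(onz(f,(x+w/2-.5,y+h/2-.5),z),4))
def to(X):
    s=r.state();R=np.array(s["tcp_rot"]); print("t",s["t"],np.round(s["ee_pos"],4),"yaw y",np.degrees(np.arctan2(R[1,1],R[0,1])),"shift",np.round(R.T@(np.array(X)-s["ee_pos"])*1000,1))
E
python3 - <<'E'
from h import *
f=grab("wrist"); save(f,"w1.png"); blue(f); blue(f,.025); to([.472,-.376,.01]); print(ray(f,(320,200)), proj(f,[.472,-.376,.05]))
E
```

```text
t 0.15 [ 0.1915 -0.5152  0.2304] yaw y -69.61644689059641 shift [311.4 -32.4 220.5]
(array([ 0.26140914, -0.48949545,  0.37176636]), array([-0.27448474, -0.09829341, -0.95656223])) [ 277.542477   -221.71917782]
```

View pics/w1.png

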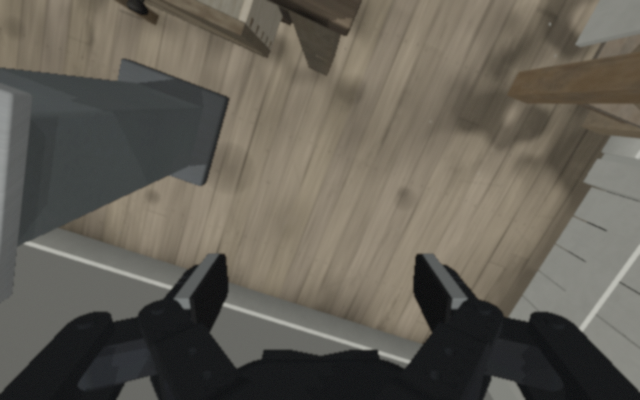

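The move was refused because every row needs all seven keys. The picture shows only the floor from the start pose, with the fingers at the bottom. Resending with all keys.

Emit:
{"op": "move_arm", "data": {
  "plan": [
    {"dx": 20,"dy": -2,"dz": 2,"wx": 0,"wy": 0,"wz": -4,"fingers": 100},
    {"dx": 55,"dy": -6,"dz": 5,"wx": 0,"wy": 0,"wz": -10,"fingers": 100},
    {"dx": 95,"dy": -10,"dz": 10,"wx": 0,"wy": 0,"wz": -17,"fingers": 100},
    {"dx": 135,"dy": -14,"dz": 14,"wx": 0,"wy": 0,"wz": -24,"fingers": 100},
    {"dx": 175,"dy": -18,"dz": 18,"wx": 0,"wy": 0,"wz": -31,"fingers": 100},
    {"dx": 215,"dy": -22,"dz": 22,"wx": 0,"wy": 0,"wz": -38,"fingers": 100},
    {"dx": 255,"dy": -27,"dz": 26,"wx": 0,"wy": 0,"wz": -45,"fingers": 100},
    {"dx": 290,"dy": -30,"dz": 29,"wx": 0,"wy": 0,"wz": -52,"fingers": 100},
    {"dx": 311,"dy": -33,"dz": 31,"wx": 0,"wy": 0,"wz": -58,"fingers": 100},
    {"dx": 311,"dy": -33,"dz": 31,"wx": 0,"wy": 0,"wz": -58,"fingers": 100}
  ],
  "force": 40
}}

```text
t: 0.98
ee_pos: [0.4749, -0.373, 0.1986]
tcp_rot: [[0.193, 0.981, -0.0], [0.981, -0.193, 0.003], [0.003, -0.001, -1.0]]
force: [0.0, -0.2, -0.5]
width: 1.001
grip_force: 0.0
```

```bash
python3 - <<'E'
from h import *
f=grab("wrist"); save(f,"w2.png"); blue(f); blue(f,.025); to([.472,-.376,.01]); print(ray(f,(320,200)), proj(f,[.472,-.376,.05]))
E
```

```text
[288 181  60  37 713] [ 0.4706 -0.3854  0.05  ]
[288 181  60  37 713] [ 0.4689 -0.3926  0.025 ]
t 1.0333 [ 0.4729 -0.3746  0.199 ] yaw y -11.435847550532047 shift [ -1.8  -0.3 189. ]
(array([ 0.49012317, -0.30104193,  0.34031474]), array([-0.05735737, -0.28287331, -0.95744848])) [317.03819313 189.4560691 ]
```

View pics/w2.png

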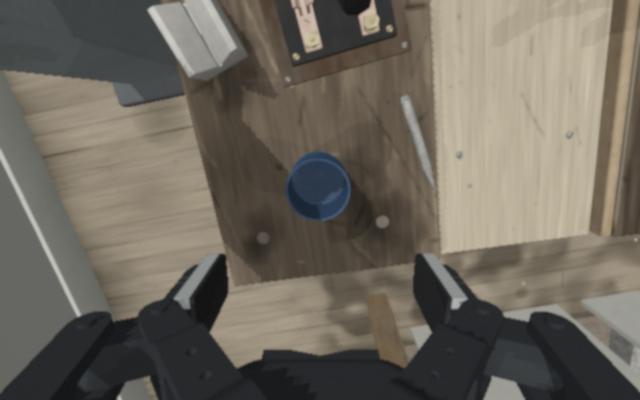

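The picture shows the blue tin's rim circle centred at about (319,190), 62 px across. That agrees with the predicted (317,189.5). Nothing is near the fingers, so I'll descend and grip.

Emit:
{"op": "move_arm", "data": {
  "plan": [
    {"dx": 0,"dy": 0,"dz": 25,"wx": 0,"wy": 0,"wz": 0,"fingers": 100},
    {"dx": -1,"dy": 1,"dz": 65,"wx": 0,"wy": 0,"wz": 0,"fingers": 100},
    {"dx": -2,"dy": 1,"dz": 105,"wx": 0,"wy": 0,"wz": 0,"fingers": 100},
    {"dx": -2,"dy": 1,"dz": 143,"wx": 0,"wy": 0,"wz": 0,"fingers": 100},
    {"dx": -2,"dy": 1,"dz": 170,"wx": 0,"wy": 0,"wz": 0,"fingers": 100},
    {"dx": -2,"dy": 1,"dz": 185,"wx": 0,"wy": 0,"wz": 0,"fingers": 100},
    {"dx": -2,"dy": 1,"dz": 189,"wx": 0,"wy": 0,"wz": 0,"fingers": 100},
    {"dx": -2,"dy": 1,"dz": 189,"wx": 0,"wy": 0,"wz": 0,"fingers": 50},
    {"dx": -2,"dy": 1,"dz": 189,"wx": 0,"wy": 0,"wz": 0,"fingers": 50},
    {"dx": -2,"dy": 1,"dz": 189,"wx": 0,"wy": 0,"wz": 0,"fingers": 50}
  ],
  "force": 40
}}

```text
t: 1.87
ee_pos: [0.473, -0.3801, 0.0139]
tcp_rot: [[0.202, 0.979, 0.003], [0.979, -0.202, -0.003], [-0.003, 0.004, -1.0]]
force: [0.1, 0.2, -1.1]
width: 0.708
grip_force: 43.5
```

Emit:
{"op": "move_arm", "data": {
  "plan": [
    {"dx": 0,"dy": 0,"dz": 0,"wx": 0,"wy": 0,"wz": 0,"fingers": 50},
    {"dx": 0,"dy": 0,"dz": 0,"wx": 0,"wy": 0,"wz": 0,"fingers": 50},
    {"dx": 0,"dy": 0,"dz": 0,"wx": 0,"wy": 0,"wz": 0,"fingers": 50}
  ]
}}

```text
t: 2.12
ee_pos: [0.473, -0.3797, 0.0134]
tcp_rot: [[0.201, 0.98, 0.002], [0.98, -0.201, -0.003], [-0.003, 0.003, -1.0]]
force: [-0.5, -0.7, 4.0]
width: 0.71
grip_force: 44.0
```

```bash
python3 - <<'E'
from h import *
to([.40,-.20,.27]);to([.498,.334,.2]);s=r.state();print(s["width"],s["grip_force"],s["force"])
E
```

```text
t 2.1167 [ 0.473  -0.3797  0.0134] yaw y -11.616401932807463 shift [ 160.6 -107.  -257.3]
t 2.1167 [ 0.473  -0.3797  0.0134] yaw y -11.616401932807463 shift [ 703.6 -118.7 -188.8]
0.7095570443769871 43.98604600690305 [-0.54051192 -0.6967083   3.99945338]
```

Emit:
{"op": "move_arm", "data": {
  "plan": [
    {"dx": 0,"dy": 0,"dz": -15,"wx": 0,"wy": 0,"wz": 0,"fingers": 50},
    {"dx": 0,"dy": 0,"dz": -50,"wx": 0,"wy": 0,"wz": 0,"fingers": 50},
    {"dx": 0,"dy": 0,"dz": -90,"wx": 0,"wy": 0,"wz": 0,"fingers": 50},
    {"dx": 0,"dy": 0,"dz": -130,"wx": 0,"wy": 0,"wz": 0,"fingers": 50},
    {"dx": 0,"dy": 0,"dz": -170,"wx": 0,"wy": 0,"wz": 0,"fingers": 50},
    {"dx": 10,"dy": -5,"dz": -208,"wx": 0,"wy": 0,"wz": 0,"fingers": 50},
    {"dx": 35,"dy": -15,"dz": -237,"wx": 0,"wy": 0,"wz": 0,"fingers": 50},
    {"dx": 70,"dy": -28,"dz": -240,"wx": 0,"wy": 0,"wz": 0,"fingers": 50},
    {"dx": 105,"dy": -40,"dz": -240,"wx": 0,"wy": 0,"wz": 0,"fingers": 50},
    {"dx": 142,"dy": -50,"dz": -240,"wx": 0,"wy": 0,"wz": 0,"fingers": 50}
  ]
}}

```text
t: 2.95
ee_pos: [0.4513, -0.2282, 0.2523]
tcp_rot: [[0.203, 0.979, 0.002], [0.979, -0.203, -0.001], [-0.001, 0.002, -1.0]]
force: [0.8, 0.9, -1.9]
width: 0.707
grip_force: 44.1
```

Emit:
{"op": "move_arm", "data": {
  "plan": [
    {"dx": 38,"dy": -8,"dz": 0,"wx": 0,"wy": 0,"wz": 0,"fingers": 50},
    {"dx": 77,"dy": -16,"dz": 0,"wx": 0,"wy": 0,"wz": 0,"fingers": 50},
    {"dx": 116,"dy": -24,"dz": 0,"wx": 0,"wy": 0,"wz": 0,"fingers": 50},
    {"dx": 155,"dy": -32,"dz": 0,"wx": 0,"wy": 0,"wz": 0,"fingers": 50},
    {"dx": 194,"dy": -40,"dz": 0,"wx": 0,"wy": 0,"wz": 0,"fingers": 50},
    {"dx": 233,"dy": -48,"dz": 0,"wx": 0,"wy": 0,"wz": 0,"fingers": 50},
    {"dx": 272,"dy": -56,"dz": 0,"wx": 0,"wy": 0,"wz": 0,"fingers": 50},
    {"dx": 311,"dy": -64,"dz": 0,"wx": 0,"wy": 0,"wz": 0,"fingers": 50},
    {"dx": 348,"dy": -68,"dz": 0,"wx": 0,"wy": 0,"wz": 0,"fingers": 50},
    {"dx": 375,"dy": -69,"dz": 0,"wx": 0,"wy": 0,"wz": 0,"fingers": 50}
  ]
}}

```text
t: 3.78
ee_pos: [0.4586, 0.1552, 0.2512]
tcp_rot: [[0.199, 0.98, -0.0], [0.98, -0.199, 0.001], [0.001, -0.001, -1.0]]
force: [0.4, -0.0, -1.7]
width: 0.712
grip_force: 44.1
```

Emit:
{"op": "move_arm", "data": {
  "plan": [
    {"dx": 0,"dy": 0,"dz": 0,"wx": 0,"wy": 0,"wz": 0,"fingers": 50},
    {"dx": 0,"dy": 0,"dz": 0,"wx": 0,"wy": 0,"wz": 0,"fingers": 50},
    {"dx": 0,"dy": 0,"dz": 0,"wx": 0,"wy": 0,"wz": 0,"fingers": 50}
  ]
}}

```text
t: 4.03
ee_pos: [0.4594, 0.1516, 0.2509]
tcp_rot: [[0.201, 0.98, -0.001], [0.98, -0.201, -0.001], [-0.001, -0.001, -1.0]]
force: [-0.4, -1.6, -0.8]
width: 0.709
grip_force: 44.1
```

```bash
python3 - <<'E'
from h import *
f=grab("wrist"); save(f,"w3.png"); np.save("w3.npy",f,allow_pickle=True); to([.498,.334,.2])
for X in([.533,.268,.088],[.44,.283,.088],[.598,.563,.046],[.494,.584,.046],[.464,.007,.05]): print(proj(f,X))
E
```

```text
t 4.0833 [0.4595 0.1511 0.2511] yaw y -11.661538891671373 shift [186.9   0.7  50.9]
[375.09974762  38.02918171]
[267.46973781  43.19029475]
[ 392.0856561  -411.45710307]
[ 245.51918182 -410.42625379]
[346.98492734 285.35104736]
```

View pics/w3.png

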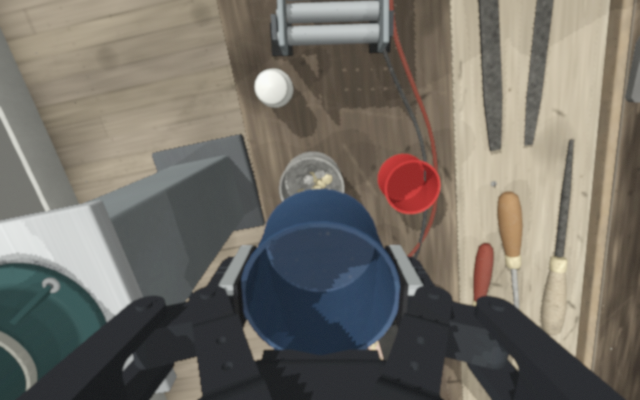

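The picture shows the raised track end at the top, with rail ends at about (281,43) and (386,42). That is about 12 mm to the right of my estimate. The tin is held squarely. I'll move forward for a better look.

Emit:
{"op": "move_arm", "data": {
  "plan": [
    {"dx": 15,"dy": 1,"dz": 0,"wx": 0,"wy": 0,"wz": 0,"fingers": 50},
    {"dx": 45,"dy": 4,"dz": 0,"wx": 0,"wy": 0,"wz": 0,"fingers": 50},
    {"dx": 80,"dy": 7,"dz": 0,"wx": 0,"wy": 0,"wz": 0,"fingers": 50},
    {"dx": 115,"dy": 10,"dz": 0,"wx": 0,"wy": 0,"wz": 0,"fingers": 50},
    {"dx": 130,"dy": 12,"dz": 0,"wx": 0,"wy": 0,"wz": 0,"fingers": 50},
    {"dx": 130,"dy": 12,"dz": 0,"wx": 0,"wy": 0,"wz": 0,"fingers": 50},
    {"dx": 130,"dy": 12,"dz": 0,"wx": 0,"wy": 0,"wz": 0,"fingers": 50},
    {"dx": 130,"dy": 12,"dz": 0,"wx": 0,"wy": 0,"wz": 0,"fingers": 50}
  ]
}}

```text
t: 4.75
ee_pos: [0.4978, 0.2752, 0.2512]
tcp_rot: [[0.203, 0.979, -0.0], [0.979, -0.203, -0.001], [-0.001, -0.0, -1.0]]
force: [0.9, 0.1, -1.7]
width: 0.708
grip_force: 44.1
```

```bash
python3 - <<'E'
from h import *
f=grab("wrist"); save(f,"w4.png"); np.save("w4.npy",f,allow_pickle=True); to([.498,.334,.2])
for X in([.533,.268,.088],[.44,.283,.088],[.598,.563,.046],[.494,.584,.046],[.464,.007,.05]): print(proj(f,X))
E
```

```text
t 4.8 [0.4977 0.2751 0.2515] yaw y -11.740096732149825 shift [ 57.7 -11.7  51.5]
[355.66576328 181.47536577]
[260.95943511 185.68692565]
[ 365.95616562 -179.36648715]
[ 240.0387542  -178.30670477]
[335.66760992 368.76628474]
```

View pics/w4.png

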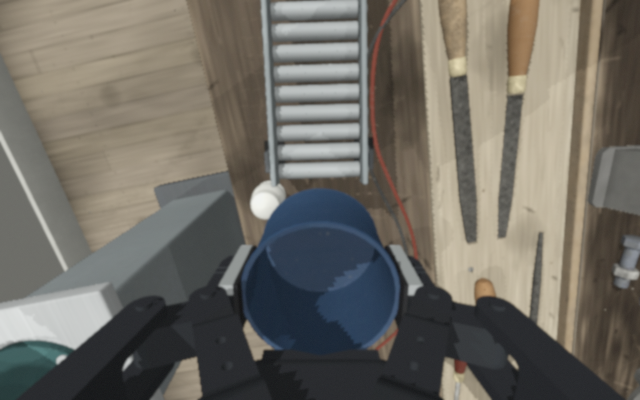

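The picture shows the raised end well. The last roller is at y≈170 and spans x≈280–360. The rail ends are at (274,184) and (366,183). I'll fit roller midpoints to get the centreline.

```bash
python3 - <<'E'
from h import *
f=np.load("w4.npy",allow_pickle=True).item(); g=f["frame"].astype(int); hsv=cv2.cvtColor(f["frame"],cv2.COLOR_RGB2HSV)
m=((hsv[:,:,2]>150)&(hsv[:,:,1]<40)).astype(np.uint8)
k,l,st,c=cv2.connectedComponentsWithStats(m)
M=[]
for i in range(1,k):
    x,y,w,h,a=st[i]
    if 60<w<100 and y<190 and h<30:
        z=.07
        for _ in range(3):
            A=onz(f,(x,y+h/2),z);B=onz(f,(x+w-1,y+h/2),z);mid=(A+B)/2
            s=np.dot(mid[:2]-np.array([.4865,.2755]),[.196,.98]); z=.076-s*np.tan(np.radians(8))
        M.append(mid); print(st[i],np.round(mid,4),round(np.linalg.norm(A-B),4))
M=np.array(M)
if len(M)>1:
    d=np.linalg.svd(M-M.mean(0))[2][0]; d*=np.sign(d[1]); print(d,np.degrees(np.arctan2(d[1],d[0])),M.mean(0))
for uv in((274,184),(366,183)): print(np.round(onz(f,uv,.088),4))
print(r.state()["ee_pos"])
E
```

```text
[273   0  85  15 989] [0.5267 0.434  0.0531] 0.0798
[275  22  83  13 927] [0.5238 0.4158 0.0557] 0.0786
[275  43  83  13 913] [0.5199 0.3974 0.0583] 0.0794
[277  64  82  13 905] [0.5174 0.3784 0.061 ] 0.0791
[278  84  81  13 907] [0.5141 0.3601 0.0636] 0.0789
[279 104  80  13 897] [0.5107 0.3414 0.0663] 0.0786
[280 124  79  14 907] [0.5071 0.322  0.069 ] 0.0784
[281 143  79  14 925] [0.5043 0.3034 0.0717] 0.0791
[282 162  78  14 933] [0.5009 0.2847 0.0743] 0.0788
[ 0.16884123  0.97580411 -0.13892073] 80.18343260645412 [0.51387593 0.35969363 0.06365385]
[0.4531 0.282  0.088 ]
[0.5428 0.2644 0.088 ]
[0.49774615 0.27514181 0.2514905 ]
```

Emit:
{"op": "move_arm", "data": {
  "plan": [
    {"dx": 12,"dy": 0,"dz": 10,"wx": 0,"wy": -1,"wz": 0,"fingers": 50},
    {"dx": 30,"dy": 0,"dz": 35,"wx": 0,"wy": -3,"wz": -1,"fingers": 50},
    {"dx": 50,"dy": -1,"dz": 65,"wx": 0,"wy": -6,"wz": -2,"fingers": 50},
    {"dx": 65,"dy": -1,"dz": 95,"wx": 0,"wy": -8,"wz": -2,"fingers": 50},
    {"dx": 68,"dy": -1,"dz": 111,"wx": 0,"wy": -8,"wz": -2,"fingers": 50},
    {"dx": 68,"dy": -1,"dz": 111,"wx": 0,"wy": -8,"wz": -2,"fingers": 50},
    {"dx": 68,"dy": -1,"dz": 111,"wx": 0,"wy": -8,"wz": -2,"fingers": 50},
    {"dx": 68,"dy": -1,"dz": 111,"wx": 0,"wy": -8,"wz": -2,"fingers": 50},
    {"dx": 68,"dy": -1,"dz": 111,"wx": 0,"wy": -8,"wz": -2,"fingers": 50}
  ]
}}

```text
t: 5.55
ee_pos: [0.5118, 0.3431, 0.1436]
tcp_rot: [[0.167, 0.986, -0.021], [0.976, -0.169, -0.134], [-0.136, 0.002, -0.991]]
force: [-0.1, 0.3, -2.7]
width: 0.709
grip_force: 44.1
```

```bash
python3 - <<'E'
from h import *
to([.5088,.3338,.0807]); s=r.state(); print(np.round(s["tcp_rot"],3),s["force"])
E
```

```text
t 5.55 [0.5118 0.3431 0.1436] yaw y -9.717435462929894 shift [-1.  -1.5 63.7]
[[ 0.167  0.986 -0.021]
 [ 0.976 -0.169 -0.134]
 [-0.136  0.002 -0.991]] [-0.08527226  0.27279114 -2.73037809]
```

Emit:
{"op": "move_arm", "data": {
  "plan": [
    {"dx": 0,"dy": 0,"dz": 15,"wx": 0,"wy": 0,"wz": 0,"fingers": 50},
    {"dx": -1,"dy": -1,"dz": 35,"wx": 0,"wy": 0,"wz": 0,"fingers": 50},
    {"dx": -1,"dy": -1.5,"dz": 50,"wx": 0,"wy": 0,"wz": 0,"fingers": 50},
    {"dx": -1,"dy": -1.5,"dz": 56,"wx": 0,"wy": 0,"wz": 0,"fingers": 50},
    {"dx": -1,"dy": -1.5,"dz": 58,"wx": 0,"wy": 0,"wz": 0,"fingers": 50},
    {"dx": -1,"dy": -1.5,"dz": 58,"wx": 0,"wy": 0,"wz": 0,"fingers": 50},
    {"dx": -1,"dy": -1.5,"dz": 58,"wx": 0,"wy": 0,"wz": 0,"fingers": 50},
    {"dx": -1,"dy": -1.5,"dz": 58,"wx": 0,"wy": 0,"wz": 0,"fingers": 50},
    {"dx": -1,"dy": -1.5,"dz": 58,"wx": 0,"wy": 0,"wz": 0,"fingers": 50}
  ]
}}

```text
t: 6.3
ee_pos: [0.5079, 0.3354, 0.0844]
tcp_rot: [[0.165, 0.986, -0.023], [0.977, -0.167, -0.136], [-0.138, -0.0, -0.99]]
force: [-0.2, 0.0, -1.0]
width: 0.708
grip_force: 44.1
```

```bash
python3 - <<'E'
from h import *
to([.5088,.3338,.0807]); s=r.state(); print(s["force"],s["width"])
f=grab("scene");save(f,"s5.png"); cv2.imwrite("pics/s5c.png",cv2.resize(f["frame"][170:320,140:340],(800,600),interpolation=2)[:,:,::-1])
E
```

```text
t 6.3 [0.5079 0.3354 0.0844] yaw y -9.617920816708315 shift [-0.9  1.1  3.9]
[-0.21709831  0.02610642 -1.020286  ] 0.7078909674918499
```

View pics/s5c.png

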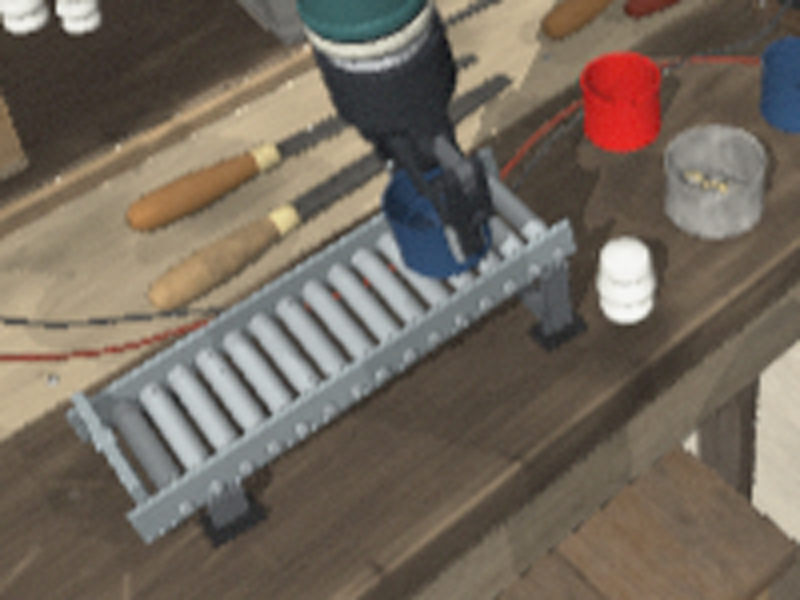

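The tin, at about (440,240) in the crop, is between the rails just above the rollers, with the fingertips over the rails. I'll creep down until it touches.

Emit:
{"op": "move_arm", "data": {
  "plan": [
    {"dx": 0,"dy": 1,"dz": 1,"wx": 0,"wy": 0,"wz": 0,"fingers": 50},
    {"dx": 0,"dy": 1,"dz": 2,"wx": 0,"wy": 0,"wz": 0,"fingers": 50},
    {"dx": 0,"dy": 1,"dz": 2.5,"wx": 0,"wy": 0,"wz": 0,"fingers": 50},
    {"dx": 0,"dy": 1,"dz": 2.5,"wx": 0,"wy": 0,"wz": 0,"fingers": 50},
    {"dx": 0,"dy": 1,"dz": 2.5,"wx": 0,"wy": 0,"wz": 0,"fingers": 50}
  ]
}}

```text
t: 6.77
ee_pos: [0.508, 0.3344, 0.0803]
tcp_rot: [[0.165, 0.986, -0.026], [0.976, -0.167, -0.137], [-0.14, -0.003, -0.99]]
force: [0.9, 0.1, -1.7]
width: 0.707
grip_force: 44.1
```

Emit:
{"op": "move_arm", "data": {
  "plan": [
    {"dx": 0,"dy": 0,"dz": 0.5,"wx": 0,"wy": 0,"wz": 0,"fingers": 50},
    {"dx": 0,"dy": 0,"dz": 1,"wx": 0,"wy": 0,"wz": 0,"fingers": 50},
    {"dx": 0,"dy": 0,"dz": 1,"wx": 0,"wy": 0,"wz": 0,"fingers": 50},
    {"dx": 0,"dy": 0,"dz": 1,"wx": 0,"wy": 0,"wz": 0,"fingers": 50}
  ]
}}

```text
t: 7.1
ee_pos: [0.5082, 0.3346, 0.08]
tcp_rot: [[0.165, 0.986, -0.025], [0.976, -0.167, -0.136], [-0.139, -0.002, -0.99]]
force: [-0.4, -0.1, 1.1]
width: 0.707
grip_force: 44.3
```

Emit:
{"op": "move_arm", "data": {
  "plan": [
    {"dx": 0,"dy": 0,"dz": 0.5,"wx": 0,"wy": 0,"wz": 0,"fingers": 50},
    {"dx": 0,"dy": 0,"dz": 1,"wx": 0,"wy": 0,"wz": 0,"fingers": 50},
    {"dx": 0,"dy": 0,"dz": 1,"wx": 0,"wy": 0,"wz": 0,"fingers": 50},
    {"dx": 0,"dy": 0,"dz": 1,"wx": 0,"wy": 0,"wz": 0,"fingers": 50}
  ]
}}

```text
t: 7.43
ee_pos: [0.5083, 0.3348, 0.0798]
tcp_rot: [[0.165, 0.986, -0.024], [0.977, -0.167, -0.136], [-0.138, -0.002, -0.99]]
force: [-3.0, 1.3, 5.0]
width: 0.707
grip_force: 44.7
```

Contact: the force is up and z has stopped falling. Releasing.

Emit:
{"op": "move_arm", "data": {
  "plan": [
    {"dx": 0,"dy": 0,"dz": 0,"wx": 0,"wy": 0,"wz": 0,"fingers": 100},
    {"dx": 0,"dy": 0,"dz": 0,"wx": 0,"wy": 0,"wz": 0,"fingers": 100},
    {"dx": 0,"dy": 0,"dz": 0,"wx": 0,"wy": 0,"wz": 0,"fingers": 100},
    {"dx": 0,"dy": 0,"dz": 0,"wx": 0,"wy": 0,"wz": 0,"fingers": 100},
    {"dx": 0,"dy": 0,"dz": 0,"wx": 0,"wy": 0,"wz": 0,"fingers": 100},
    {"dx": 0,"dy": 0,"dz": -5,"wx": 0,"wy": 0,"wz": 0,"fingers": 100},
    {"dx": 0,"dy": 0,"dz": -25,"wx": 0,"wy": 0,"wz": 0,"fingers": 100},
    {"dx": 0,"dy": 0,"dz": -60,"wx": 0,"wy": 0,"wz": 0,"fingers": 100},
    {"dx": 0,"dy": 0,"dz": -100,"wx": 0,"wy": 0,"wz": 0,"fingers": 100},
    {"dx": 0,"dy": 0,"dz": -130,"wx": 0,"wy": 0,"wz": 0,"fingers": 100}
  ]
}}

```text
t: 8.27
ee_pos: [0.5118, 0.3524, 0.2106]
tcp_rot: [[0.165, 0.986, -0.023], [0.977, -0.167, -0.136], [-0.138, -0.0, -0.99]]
force: [1.1, 0.7, 0.4]
width: 1.001
grip_force: 0.0
```

```bash
python3 - <<'E'
from h import *
f=grab("scene");save(f,"s6.png"); blue(f,.06); blue(f,.025); to([.464,.005,.19]); print(np.round(r.state()["tcp_rot"],3))
E
```

```text
[238 129  15  18 207] [0.8859 0.0261 0.06  ]
[331 180  18  23 352] [0.4391 0.0421 0.06  ]
[195 237  28  30 512] [0.5412 0.4504 0.06  ]
[238 129  15  18 207] [ 0.9324 -0.0095  0.025 ]
[331 180  18  23 352] [0.4637 0.0073 0.025 ]
[195 237  28  30 512] [0.5707 0.4356 0.025 ]
t 8.3167 [0.5141 0.3544 0.2182] yaw y -9.594097557497424 shift [-346.2    8.6   73.5]
[[ 0.166  0.986 -0.013]
 [ 0.978 -0.167 -0.129]
 [-0.129  0.009 -0.992]]
```

It rolls by itself. On to the second tin.

Emit:
{"op": "move_arm", "data": {
  "plan": [
    {"dx": -20,"dy": 0,"dz": 0,"wx": 0,"wy": 2,"wz": 0,"fingers": 100},
    {"dx": -55,"dy": 1,"dz": 5,"wx": 0,"wy": 4,"wz": 0,"fingers": 100},
    {"dx": -95,"dy": 2,"dz": 14,"wx": 0,"wy": 6,"wz": 0,"fingers": 100},
    {"dx": -135,"dy": 3,"dz": 22,"wx": 0,"wy": 8,"wz": 0,"fingers": 100},
    {"dx": -175,"dy": 4,"dz": 30,"wx": 0,"wy": 8,"wz": 0,"fingers": 100},
    {"dx": -215,"dy": 5,"dz": 38,"wx": 0,"wy": 8,"wz": 0,"fingers": 100},
    {"dx": -255,"dy": 6,"dz": 46,"wx": 0,"wy": 8,"wz": 0,"fingers": 100},
    {"dx": -295,"dy": 7,"dz": 55,"wx": 0,"wy": 8,"wz": 0,"fingers": 100},
    {"dx": -328,"dy": 8,"dz": 62,"wx": 0,"wy": 8,"wz": 0,"fingers": 100},
    {"dx": -345,"dy": 9,"dz": 67,"wx": 0,"wy": 8,"wz": 0,"fingers": 100}
  ]
}}

```text
t: 9.15
ee_pos: [0.4607, 0.001, 0.1892]
tcp_rot: [[0.17, 0.985, -0.002], [0.985, -0.17, -0.001], [-0.002, -0.001, -1.0]]
force: [1.1, 0.1, 0.6]
width: 0.997
grip_force: 0.0
```

Emit:
{"op": "move_arm", "data": {
  "plan": [
    {"dx": 0,"dy": 0,"dz": 0,"wx": 0,"wy": 0,"wz": 0,"fingers": 100},
    {"dx": 0,"dy": 0,"dz": 0,"wx": 0,"wy": 0,"wz": 0,"fingers": 100},
    {"dx": 0,"dy": 0,"dz": 0,"wx": 0,"wy": 0,"wz": 0,"fingers": 100}
  ]
}}

```text
t: 9.4
ee_pos: [0.4618, 0.005, 0.1892]
tcp_rot: [[0.167, 0.986, -0.002], [0.986, -0.167, 0.001], [0.001, -0.002, -1.0]]
force: [0.2, 0.1, -1.0]
width: 1.001
grip_force: 0.0
```

```bash
python3 - <<'E'
from h import *
f=grab("wrist");save(f,"w7.png"); blue(f,.05); to([.464,.006,.01]); print(np.round(r.state()["tcp_rot"],3), proj(f,[.464,.006,.05]))
g=grab("scene"); a=cv2.resize(g["frame"][195:310,150:300],(400,400),interpolation=2); b=cv2.resize(f["frame"][80:320,200:440],(400,400))
cv2.imwrite("pics/m7.png",np.hstack([a,b])[:,:,::-1]); blue(g,.06)
E
```

```text
[294 177  61  37 724] [ 0.4647 -0.0022  0.05  ]
t 9.45 [0.4618 0.0053 0.1892] yaw y -9.556627663282727 shift [  0.9   2.4 179.2]
[[ 0.166  0.986 -0.002]
 [ 0.986 -0.166  0.001]
 [ 0.001 -0.002 -1.   ]] [321.7729348  186.61245549]
[238 129  15  18 222] [0.8859 0.0261 0.06  ]
[331 180  18  23 356] [0.4391 0.0421 0.06  ]
[164 255  31  32 584] [0.5456 0.5339 0.06  ]
```

View pics/m7.png

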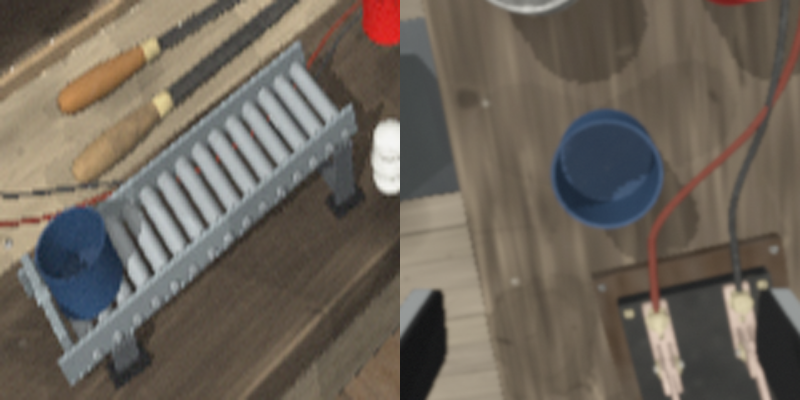

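The first tin stands against the stop (crop left). The second tin's rim is centred at wrist pixel (325,183), 3 px right of and 3.5 px above the prediction. The wire beside it lies flat, below the fingertips. I'll descend with that correction.

Emit:
{"op": "move_arm", "data": {
  "plan": [
    {"dx": 2,"dy": 2,"dz": 25,"wx": 0,"wy": 0,"wz": 0,"fingers": 100},
    {"dx": 4,"dy": 4,"dz": 65,"wx": 0,"wy": 0,"wz": 0,"fingers": 100},
    {"dx": 5,"dy": 5,"dz": 105,"wx": 0,"wy": 0,"wz": 0,"fingers": 100},
    {"dx": 5,"dy": 5,"dz": 140,"wx": 0,"wy": 0,"wz": 0,"fingers": 100},
    {"dx": 5,"dy": 5,"dz": 165,"wx": 0,"wy": 0,"wz": 0,"fingers": 100},
    {"dx": 5,"dy": 5,"dz": 177,"wx": 0,"wy": 0,"wz": 0,"fingers": 100},
    {"dx": 5,"dy": 5,"dz": 178,"wx": 0,"wy": 0,"wz": 0,"fingers": 100},
    {"dx": 5,"dy": 5,"dz": 178,"wx": 0,"wy": 0,"wz": 0,"fingers": 100},
    {"dx": 5,"dy": 5,"dz": 178,"wx": 0,"wy": 0,"wz": 0,"fingers": 100}
  ]
}}

```text
t: 10.25
ee_pos: [0.4682, 0.0091, 0.0122]
tcp_rot: [[0.166, 0.986, 0.0], [0.986, -0.166, 0.0], [0.0, 0.0, -1.0]]
force: [-1.0, -0.3, 0.8]
width: 1.002
grip_force: 0.0
```

Emit:
{"op": "move_arm", "data": {
  "plan": [
    {"dx": 0,"dy": 0,"dz": 0,"wx": 0,"wy": 0,"wz": 0,"fingers": 50},
    {"dx": 0,"dy": 0,"dz": 0,"wx": 0,"wy": 0,"wz": 0,"fingers": 50},
    {"dx": 0,"dy": 0,"dz": 0,"wx": 0,"wy": 0,"wz": 0,"fingers": 50},
    {"dx": 0,"dy": 0,"dz": 0,"wx": 0,"wy": 0,"wz": 0,"fingers": 50},
    {"dx": 0,"dy": 0,"dz": 0,"wx": 0,"wy": 0,"wz": 0,"fingers": 50},
    {"dx": 0,"dy": 0,"dz": 0,"wx": 0,"wy": 0,"wz": 0,"fingers": 50}
  ],
  "force": 40
}}

```text
t: 10.75
ee_pos: [0.4685, 0.0086, 0.0128]
tcp_rot: [[0.167, 0.986, 0.001], [0.986, -0.167, 0.0], [0.001, 0.001, -1.0]]
force: [-0.1, 0.9, 6.0]
width: 0.706
grip_force: 44.0
```

```bash
python3 - <<'E'
from h import *
to([.5102,.343,.143]);print(np.round(r.state()["tcp_rot"],3))
E
```

```text
t 10.75 [0.4685 0.0086 0.0128] yaw y -9.625120102045688 shift [ 336.8  -14.6 -130. ]
[[ 0.167  0.986  0.001]
 [ 0.986 -0.167  0.   ]
 [ 0.001  0.001 -1.   ]]
```

Emit:
{"op": "move_arm", "data": {
  "plan": [
    {"dx": 0,"dy": 0,"dz": -15,"wx": 0,"wy": 0,"wz": 0,"fingers": 50},
    {"dx": 0,"dy": 0,"dz": -50,"wx": 0,"wy": 0,"wz": 0,"fingers": 50},
    {"dx": 0,"dy": 0,"dz": -90,"wx": 0,"wy": 0,"wz": 0,"fingers": 50},
    {"dx": 5,"dy": 0,"dz": -130,"wx": 0,"wy": 0,"wz": 0,"fingers": 50},
    {"dx": 25,"dy": -1,"dz": -163,"wx": 0,"wy": 0,"wz": 0,"fingers": 50},
    {"dx": 55,"dy": -3,"dz": -185,"wx": 0,"wy": 0,"wz": 0,"fingers": 50},
    {"dx": 92,"dy": -5,"dz": -190,"wx": 0,"wy": 0,"wz": 0,"fingers": 50},
    {"dx": 131,"dy": -7,"dz": -190,"wx": 0,"wy": 0,"wz": 0,"fingers": 50},
    {"dx": 170,"dy": -9,"dz": -190,"wx": 0,"wy": 0,"wz": 0,"fingers": 50},
    {"dx": 209,"dy": -11,"dz": -190,"wx": 0,"wy": 0,"wz": 0,"fingers": 50}
  ]
}}

```text
t: 11.58
ee_pos: [0.4914, 0.218, 0.2013]
tcp_rot: [[0.168, 0.986, -0.001], [0.986, -0.168, 0.0], [0.0, -0.002, -1.0]]
force: [1.8, -0.2, -1.3]
width: 0.707
grip_force: 44.0
```

Emit:
{"op": "move_arm", "data": {
  "plan": [
    {"dx": 38,"dy": -1,"dz": 0,"wx": 0,"wy": -1,"wz": 0,"fingers": 50},
    {"dx": 75,"dy": -2,"dz": 0,"wx": 0,"wy": -3,"wz": 0,"fingers": 50},
    {"dx": 105,"dy": -3,"dz": 8,"wx": 0,"wy": -5,"wz": 0,"fingers": 50},
    {"dx": 124,"dy": -4,"dz": 30,"wx": 0,"wy": -7,"wz": 0,"fingers": 50},
    {"dx": 128,"dy": -4,"dz": 50,"wx": 0,"wy": -8,"wz": 0,"fingers": 50},
    {"dx": 128,"dy": -4,"dz": 60,"wx": 0,"wy": -8,"wz": 0,"fingers": 50},
    {"dx": 128,"dy": -4,"dz": 60,"wx": 0,"wy": -8,"wz": 0,"fingers": 50},
    {"dx": 128,"dy": -4,"dz": 60,"wx": 0,"wy": -8,"wz": 0,"fingers": 50},
    {"dx": 128,"dy": -4,"dz": 60,"wx": 0,"wy": -8,"wz": 0,"fingers": 50},
    {"dx": 128,"dy": -4,"dz": 60,"wx": 0,"wy": -8,"wz": 0,"fingers": 50}
  ]
}}

```text
t: 12.42
ee_pos: [0.5098, 0.3424, 0.1432]
tcp_rot: [[0.168, 0.986, -0.023], [0.976, -0.169, -0.135], [-0.137, 0.0, -0.991]]
force: [-0.4, -0.6, -1.3]
width: 0.704
grip_force: 43.9
```

```bash
python3 - <<'E'
from h import *
to([.5082,.3344,.0803]);print(np.round(r.state()["tcp_rot"],3))
E
```

```text
t 12.4167 [0.5098 0.3424 0.1432] yaw y -9.734418865552861 shift [ 0.6 -0.3 63.4]
[[ 0.168  0.986 -0.023]
 [ 0.976 -0.169 -0.135]
 [-0.137  0.    -0.991]]
```

Emit:
{"op": "move_arm", "data": {
  "plan": [
    {"dx": 0,"dy": 0,"dz": 15,"wx": 0,"wy": 0,"wz": 0,"fingers": 50},
    {"dx": 0.5,"dy": 0,"dz": 35,"wx": 0,"wy": 0,"wz": 0,"fingers": 50},
    {"dx": 0.5,"dy": 0,"dz": 50,"wx": 0,"wy": 0,"wz": 0,"fingers": 50},
    {"dx": 0.5,"dy": 0,"dz": 57,"wx": 0,"wy": 0,"wz": 0,"fingers": 50},
    {"dx": 0.5,"dy": 0,"dz": 60,"wx": 0,"wy": 0,"wz": 0,"fingers": 50},
    {"dx": 0.5,"dy": 0,"dz": 61,"wx": 0,"wy": 0,"wz": 0,"fingers": 50},
    {"dx": 0.5,"dy": 0,"dz": 61,"wx": 0,"wy": 0,"wz": 0,"fingers": 50},
    {"dx": 0.5,"dy": 0,"dz": 61,"wx": 0,"wy": 0,"wz": 0,"fingers": 50}
  ]
}}

```text
t: 13.08
ee_pos: [0.5081, 0.3359, 0.0821]
tcp_rot: [[0.166, 0.986, -0.023], [0.977, -0.167, -0.135], [-0.137, -0.0, -0.991]]
force: [-1.3, -0.2, -2.2]
width: 0.705
grip_force: 44.0
```

Emit:
{"op": "move_arm", "data": {
  "plan": [
    {"dx": 0,"dy": 0,"dz": 0.5,"wx": 0,"wy": 0,"wz": 0,"fingers": 50},
    {"dx": 0,"dy": 0,"dz": 1,"wx": 0,"wy": 0,"wz": 0,"fingers": 50},
    {"dx": 0,"dy": 0,"dz": 1.5,"wx": 0,"wy": 0,"wz": 0,"fingers": 50},
    {"dx": 0,"dy": 0,"dz": 1.5,"wx": 0,"wy": 0,"wz": 0,"fingers": 50},
    {"dx": 0,"dy": 0,"dz": 1.5,"wx": 0,"wy": 0,"wz": 0,"fingers": 50}
  ]
}}

```text
t: 13.5
ee_pos: [0.5075, 0.3355, 0.0794]
tcp_rot: [[0.165, 0.986, -0.025], [0.976, -0.167, -0.136], [-0.139, -0.002, -0.99]]
force: [-0.1, -0.6, 0.4]
width: 0.705
grip_force: 44.1
```

Emit:
{"op": "move_arm", "data": {
  "plan": [
    {"dx": 0,"dy": 0,"dz": 0.5,"wx": 0,"wy": 0,"wz": 0,"fingers": 50},
    {"dx": 0,"dy": 0,"dz": 1.2,"wx": 0,"wy": 0,"wz": 0,"fingers": 50},
    {"dx": 0,"dy": 0,"dz": 1.2,"wx": 0,"wy": 0,"wz": 0,"fingers": 50},
    {"dx": 0,"dy": 0,"dz": 1.2,"wx": 0,"wy": 0,"wz": 0,"fingers": 50}
  ]
}}

```text
t: 13.83
ee_pos: [0.5075, 0.3357, 0.0792]
tcp_rot: [[0.165, 0.986, -0.024], [0.977, -0.167, -0.135], [-0.138, -0.001, -0.99]]
force: [-0.6, 0.5, 5.2]
width: 0.708
grip_force: 44.5
```

Contact again. Releasing and withdrawing.

Emit:
{"op": "move_arm", "data": {
  "plan": [
    {"dx": 0,"dy": 0,"dz": 0,"wx": 0,"wy": 0,"wz": 0,"fingers": 100},
    {"dx": 0,"dy": 0,"dz": 0,"wx": 0,"wy": 0,"wz": 0,"fingers": 100},
    {"dx": 0,"dy": 0,"dz": 0,"wx": 0,"wy": 0,"wz": 0,"fingers": 100},
    {"dx": 0,"dy": 0,"dz": 0,"wx": 0,"wy": 0,"wz": 0,"fingers": 100},
    {"dx": 0,"dy": 0,"dz": 0,"wx": 0,"wy": 0,"wz": 0,"fingers": 100},
    {"dx": 0,"dy": 0,"dz": -5,"wx": 0,"wy": 0,"wz": 0,"fingers": 100},
    {"dx": 0,"dy": 0,"dz": -25,"wx": 0,"wy": 0,"wz": 0,"fingers": 100},
    {"dx": 0,"dy": 0,"dz": -60,"wx": 0,"wy": 0,"wz": 0,"fingers": 100},
    {"dx": 0,"dy": 0,"dz": -100,"wx": 0,"wy": 0,"wz": 0,"fingers": 100},
    {"dx": 0,"dy": 0,"dz": -130,"wx": 0,"wy": 0,"wz": 0,"fingers": 100}
  ]
}}

```text
t: 14.67
ee_pos: [0.5109, 0.3533, 0.2098]
tcp_rot: [[0.166, 0.986, -0.023], [0.977, -0.167, -0.136], [-0.138, -0.0, -0.991]]
force: [0.7, 0.7, 0.8]
width: 1.0
grip_force: 0.0
```

Emit:
{"op": "move_arm", "data": {
  "plan": [
    {"dx": -20,"dy": 0,"dz": -5,"wx": 0,"wy": 0,"wz": 0,"fingers": 100},
    {"dx": -50,"dy": 0,"dz": -10,"wx": 0,"wy": 0,"wz": 0,"fingers": 100},
    {"dx": -80,"dy": 0,"dz": -15,"wx": 0,"wy": 0,"wz": 0,"fingers": 100},
    {"dx": -100,"dy": 0,"dz": -20,"wx": 0,"wy": 0,"wz": 0,"fingers": 100},
    {"dx": -100,"dy": 0,"dz": -20,"wx": 0,"wy": 0,"wz": 0,"fingers": 100},
    {"dx": -100,"dy": 0,"dz": -20,"wx": 0,"wy": 0,"wz": 0,"fingers": 100},
    {"dx": -100,"dy": 0,"dz": -20,"wx": 0,"wy": 0,"wz": 0,"fingers": 100},
    {"dx": -100,"dy": 0,"dz": -20,"wx": 0,"wy": 0,"wz": 0,"fingers": 100},
    {"dx": -100,"dy": 0,"dz": -20,"wx": 0,"wy": 0,"wz": 0,"fingers": 100},
    {"dx": -100,"dy": 0,"dz": -20,"wx": 0,"wy": 0,"wz": 0,"fingers": 100}
  ]
}}

```text
t: 15.5
ee_pos: [0.4944, 0.2587, 0.2394]
tcp_rot: [[0.164, 0.986, -0.027], [0.976, -0.166, -0.137], [-0.14, -0.004, -0.99]]
force: [-0.5, -0.7, 0.1]
width: 0.999
grip_force: 0.0
```

Emit:
{"op": "move_arm", "data": {
  "plan": [
    {"dx": 0,"dy": 0,"dz": 0,"wx": 0,"wy": 0,"wz": 0,"fingers": 100},
    {"dx": 0,"dy": 0,"dz": 0,"wx": 0,"wy": 0,"wz": 0,"fingers": 100},
    {"dx": 0,"dy": 0,"dz": 0,"wx": 0,"wy": 0,"wz": 0,"fingers": 100},
    {"dx": 0,"dy": 0,"dz": 0,"wx": 0,"wy": 0,"wz": 0,"fingers": 100},
    {"dx": 0,"dy": 0,"dz": 0,"wx": 0,"wy": 0,"wz": 0,"fingers": 100},
    {"dx": 0,"dy": 0,"dz": 0,"wx": 0,"wy": 0,"wz": 0,"fingers": 100},
    {"dx": 0,"dy": 0,"dz": 0,"wx": 0,"wy": 0,"wz": 0,"fingers": 100},
    {"dx": 0,"dy": 0,"dz": 0,"wx": 0,"wy": 0,"wz": 0,"fingers": 100},
    {"dx": 0,"dy": 0,"dz": 0,"wx": 0,"wy": 0,"wz": 0,"fingers": 100},
    {"dx": 0,"dy": 0,"dz": 0,"wx": 0,"wy": 0,"wz": 0,"fingers": 100}
  ]
}}

```text
t: 16.33
ee_pos: [0.4946, 0.258, 0.2403]
tcp_rot: [[0.165, 0.986, -0.026], [0.976, -0.167, -0.137], [-0.139, -0.002, -0.99]]
force: [0.0, 0.6, 0.1]
width: 0.998
grip_force: 0.0
```

```bash
python3 - <<'E'
from h import *
f=grab("scene"); blue(f,.06); cv2.imwrite("pics/s9.png",cv2.resize(f["frame"][170:320,140:340],(800,600),interpolation=2)[:,:,::-1]); print(r.state()["force"])
E
```

```text
[188 241  30  31 543] [0.5404 0.4694 0.06  ]
[164 255  32  31 571] [0.546  0.5323 0.06  ]
[ 0.43310704 -1.1131589   0.23663849]
```

View pics/s9.png

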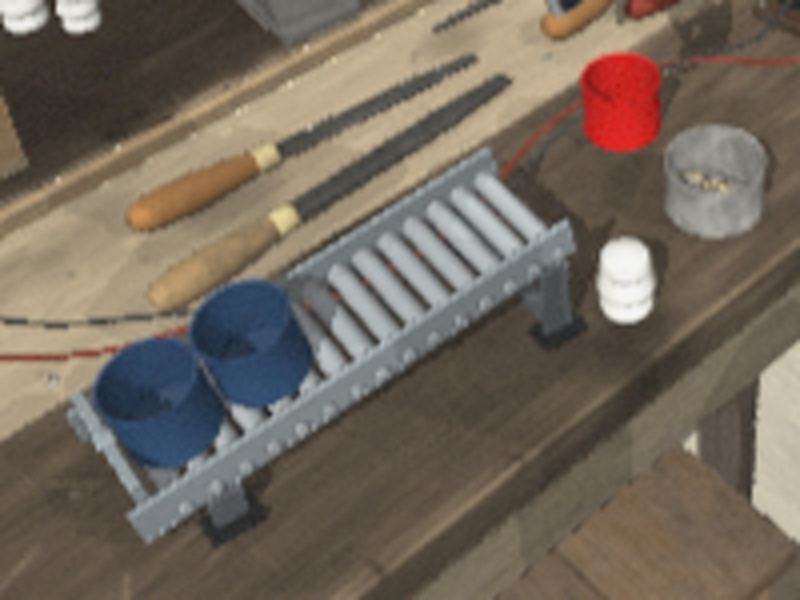

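Both tins stand upright on the track. One is against the stop at about (160,400) in the crop and the other is right behind it at (250,340), 63 mm centre to centre. The arm touches nothing.

```bash
python3 - <<'E'
from h import *
for _ in range(6): f=grab("scene")
blue(f,.06); print(r.job_done())
E
```

```text
[188 241  30  31 551] [0.5404 0.4694 0.06  ]
[164 255  32  31 596] [0.546  0.5323 0.06  ]
the job is handed in; nothing more can be done
None
```

Both front blue tins rolled down the track by themselves and stand upright, one against the stop and the other right behind it; the nut tin was left where it stood, and the job is handed in at about 17 s.

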